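Fit the blade cassette in the vegetable slicer and lock it with the cam lever

TASK

Get the vegetable slicer ready for the lemon: lay the green blade cassette into the open bay of its sloping deck, lug towards the red lever, so that it lies flat and fully home. Then swing the red lever about a quarter turn away from you and in against the slicer's side, up over its cam until it drops into the low notch and its claw holds the cassette down. Leave the grey cassette and everything else where they are.

Things in the scene. Friction and masses are not known exactly. Their poses are not given: they have to be found in the camera images.
- green_cassette: Blade cassette of bright green plastic, plain steel blade, 70 g, lying flat on the worktop at first. Origin: centre of the plate's underside; z up through the plate, x up the slope when fitted, y towards the clamp lug. Plate 64 (x) x 92 (y) x 8 mm thick. At the +y end a clamp lug, 20 mm wide, 8 mm thick, reaches to y = +66 mm; at the -y end a 30 mm wide bridge carries the finger tab
- green_cassette_tab (a point): point in the green cassette's upright finger tab: at y = -67 mm, z = 32 mm in the cassette. The tab is 34 mm long (x), 10 mm thick (y -62 to -72 mm), 42 mm high from the underside. Pinch it across the 10 mm, tool along the cassette's z, TCP about 36 mm above the underside: the fingertips then clear the slicer's rails
- grey_cassette: the other cassette, mid-grey plastic with a comb of small steel teeth, same shape, size and axes as the green one; not wanted, stays on the worktop
- deck: The slicer's inclined deck, fixed: steel runway between white rails, 280 x 118 mm, low end towards the robot, head 175 mm high. Origin: middle of the bay, level with the runway surface, 90 mm above the worktop. x points up the slope (away from the robot), y to the left towards the red lever, z out of the deck, tilted 0.44 rad (25 degrees) from vertical back towards the robot
- bay (a point): middle of the bay's floor, 8 mm below the deck's origin; the seated cassette has its origin here, axes along the deck's, top flush with the runway. The bay is 70 mm (deck x) by 98 mm (deck y): 3 mm play each way. The rails rise 5 mm above the runway, with openings at the bay: 28 mm wide on the left for the lug, 40 mm on the right for the bridge; the tab then stands outside the right rail
- pivot (a point): on the lock lever's axis, fixed: 84 mm to the left (deck y) of the deck's origin, 32 mm above the deck surface; the lever turns about the deck's z axis through it. The lever's steel claw, a quarter turn ahead of its arm, reaches 25 mm from the axis and swings in over the cassette's lug; down, it stands 1.5 mm above the lug, so a cassette goes in only while the lever is open
- lever_knob (a point): point in the upright red finger knob (18 mm diameter, axis along the deck's z) at the end of the red lever, 78 mm from the lever's axis. With the lever down this point is 36 mm above the deck surface, the knob reaches from 22 to 50 mm above it and the lever arm (16 mm wide) lies at 14 to 22 mm; all rise with the lift
- lock (a joint): turn of the red lever about the deck's z axis, rad, clockwise seen from above. 0: it points left (deck +y), off the slicer; pi/2: up the slope (deck +x), along the slicer's side. Ramp of the cam from 0.45 to 1.25, crest to 1.4; then it falls into the notch and rests at 1.55 to 1.66 (end stop). Closed fingers can push the knob sideways with 2 to 5 N
- lock_lift (a joint): lift of the red lever along the deck's z axis, m: 0 when down (open or in the notch), 0.009 on the cam's crest; a spring of 10 to 14 N pulls it down
- lemon: lemon, 78 x 55 mm, origin at its underside
- lime: lime, 48 mm, origin at its underside
- garlic: garlic bulb, 60 mm
- tin: plain small tin, 66 mm diameter, 67 mm high
- peeler: yellow peeler, 170 mm long, lying
- dish_rack: black dish drainer with mugs and cutlery, fixed, behind and left of the slicer: tray 330 x 390 mm, frame and mugs up to 300 mm high; origin at the middle of its underside. Keep the arm clear of it
- timer: red and white kitchen timer, 63 mm diameter, 46 mm high

How it is judged (in metres and radians):
On the way, in this order (a step that is already met when the one before it is completed fails the run):
1. the green cassette lies flat and fully home in the bay, the lever not yet locked (x of green_cassette in the frame of deck between -0.006 and 0.006 m and y of green_cassette in the frame of deck between -0.006 and 0.006 m and z of green_cassette in the frame of deck between -0.011 and -0.006 m and angle between the z axis of green_cassette and the z axis of deck, either way round below 0.05 rad and angle between the x axis of green_cassette and the x axis of deck, either way round below 0.12 rad and value of joint lock below 1.2 rad), for 0.2 s.
2. the lever is lifted by its cam with the cassette in place (x of green_cassette in the frame of deck between -0.006 and 0.006 m and y of green_cassette in the frame of deck between -0.006 and 0.006 m and z of green_cassette in the frame of deck between -0.011 and -0.006 m and angle between the z axis of green_cassette and the z axis of deck, either way round below 0.05 rad and angle between the x axis of green_cassette and the x axis of deck, either way round below 0.12 rad and value of joint lock_lift above 0.006 m and value of joint lock above 0.9 rad), for 0.02 s.
At the end, for the whole second after the job is handed in: The green cassette lies in the bay: its origin within 6 mm along and across of the bay's middle and 6 to 11 mm below the deck surface, flat within 0.05 rad and straight within 0.12 rad, at rest; the lever is turned beyond 1.5 rad and has dropped to within 1.5 mm of its low position (x of green_cassette in the frame of deck between -0.006 and 0.006 m and y of green_cassette in the frame of deck between -0.006 and 0.006 m and z of green_cassette in the frame of deck between -0.011 and -0.006 m and angle between the z axis of green_cassette and the z axis of deck, either way round below 0.05 rad and angle between the x axis of green_cassette and the x axis of deck, either way round below 0.12 rad and value of joint lock above 1.5 rad and value of joint lock_lift below 0.0015 m and linear speed of green_cassette below 0.01 m/s); the robot touches nothing.
It fails at once if the grey cassette is moved more than 40 mm (distance of grey_cassette from where it was at the start of the episode above 0.04 m).
It fails at once if a bystander (lemon, lime, garlic, tin, peeler, timer) is moved more than 40 mm (distance of any of lemon, lime, garlic, tin, peeler, timer from where it was at the start of the episode above 0.04 m).
It also fails if it takes over 58 s, if anything falls off the work surface, if the arm or the gripper's body presses on something with over 40 N, if the wrist force passes 120 N, or if a joint passes its speed limit or range.

ROBOT

A 6-joint arm with a two-finger parallel gripper is mounted at the origin on a cart in front of the work surface, level with it; the furniture and walls round the work are solid. World frame = base frame: x ahead of the robot, y to its left, z up, the work surface at z = 0. Lengths are in mm, angles in rad, forces in N, time in s.
With the tool pointing down it reaches from about 275 to 750 mm from the base axis. Payload 10.2 kg.
Tool frame: the origin (TCP) lies between the finger pads, 19 mm behind the fingertips; this is the grasp point; z points along the fingers, y is the line along which they close (so a half turn about z gives the same grasp; the last joint's range is limited). The gripper opens to 85 mm and grips with 20 to 120 N. Pads are 22 mm wide; open, the fingers measure 114 mm over their backs; the gripper's body (76 mm by 85 mm) begins 54 mm behind the grasp point. The pads swing forward as they close: fully open they stand 13 mm farther back than shut.
Start: joints at [-1.39, 0.313, 1.498, -0, 1.331, -0.223], TCP at [206.269, -482.788, 249.994] pointing down, gripper open.
Joint ranges: [-2.94, 2.94], [-0.97, 2.17], [0.19, 2.56], [-1.23, 4.37], [0.02, 3.11], [-2.88, 2.88]. Speed limits (rad/s): [2.39, 2.39, 3.01, 3.14, 3.14, 3.14].

INTERFACE

Orientations are given as a unit quaternion [w, x, y, z].
In Python, from rig import ctrl gives the robot as it stands.
- The arm moves only by the tool step_arm, never from a script. Its argument "increments" is a list of rows, each a list of 3 entries, a list of its own where there are three numbers: the shift along the tool's x, y, z in cm, then the turn, a rotation vector about the tool's x, y, z in degrees, then the opening in per cent of the stroke, from 0 (shut) to 100 (fully open). A call has 1 to 8 rows; each row is the pose to reach, as a shift and turn from the pose commanded when the call began, along the tool's axes at that moment; what a row does not reach only later rows make up. A row lasts 1/8 s, in which the tool goes at most 62.5 mm and 10.7 degrees, less where a joint would pass 70% of its speed; a pose out of reach is approached as far as the arm can. A call with a gripper value outside its range is refused whole. The fingers move at their own pace and stop on an object; "squeeze" is the grip in N (left out, the last holds). Time passes only in rows, so rows that repeat a pose let the fingers close. It gives the time, the measured TCP pose, the force, the opening and the grip force at its end, in the units of the state.
- ctrl.sense(): the state, without advancing time (a new reading comes with each control period).
- ctrl.capture(name): name is "side" or "top" or "wrist"; returns a dict with "img" (480x640x3 uint8, red, green, blue), "fx", "fy", "cx", "cy" (pixels), "extrinsics" (4x4, takes a point from camera to world coordinates). Camera axes: x right, y down, z forward; pixel columns grow to the right and rows downward; lengths in mm; the calibration is good to about 2 mm. A picture is of the moment at which its call begins. There is no depth.
- ctrl.finish_job(): hands the job in; it is judged then, once.
The state is a dict: "time_s": time; "joints": joint angles; "dq": joint speeds; "tau": joint torques, N m; "eef_pos": TCP position; "ee_rot": TCP orientation; "force": force on the tool from outside, world axes, zero at the start; "wrist_torque": the same for the moment, N m; "grip_width": opening from 0.0 (shut) to 1.0 (fully open); "grip_force": force on a finger pad.
Only numpy, scipy, OpenCV 4.12 (cv2) and the standard library are available. Lean on these libraries where they do the work, as an engineer would, in place of code of your own. Each camera call takes 0.05 s, during which the arm holds its last target. There are 200 camera calls.

## Working session

There is one attempt and no reset: what is moved stays moved. The work goes in short steps, Python scripts to look and compute and a tool call to move; the robot and the scene stay as the last step left them, time stands still between calls to the robot, and variables do not carry over. Pictures are saved under pics/ and viewed, at most 10 in all, crops included, and the job is handed in when it is done.

Besides the shell and the picture viewer there is one more tool, called as name([rows], argument=value, ...), one row to a line, values as JSON. step_arm: Moves the arm, as the interface text tells. Its arguments: {"type":"object","properties":{"increments":{"type":"array"},"squeeze":{"type":"number"}},"required":["increments"]}

```bash
mkdir -p pics; ls
python3 - <<'E'
from rig import ctrl
import cv2,pickle
s=ctrl.sense();print(s)
d={}
for n in("side","top"):
    c=ctrl.capture(n);d[n]=c
    cv2.imwrite(f"pics/{n}0.png",c["img"][:,:,::-1]);print(n,c["fx"],c["cx"],c["cy"],c["extrinsics"])
pickle.dump(d,open("c0.pkl","wb"))
E
```

```text
pics
{'time_s': 0.0, 'joints': array([-1.39043573e+00,  3.13442627e-01,  1.49843111e+00, -1.37971863e-05,
        1.33096603e+00, -2.23381581e-01]), 'dq': array([ 1.29738627e-03, -4.45877960e-05,  4.37972849e-04,  2.24470899e-03,
       -1.16520326e-03, -1.00427453e-03]), 'tau': array([-2.88739298e-03, -4.12273550e+01, -2.59744906e+01, -3.60761396e-04,
        4.12837500e-03,  1.89001668e-05]), 'eef_pos': array([ 206.2061776 , -482.56441202,  249.44107068]), 'ee_rot': array([-6.23557335e-04,  9.79692615e-01,  2.00504342e-01,  6.71342466e-06]), 'force': array([-1.03938432,  0.06883045, -0.73294088]), 'wrist_torque': array([-0.02238975,  0.02025048,  0.01634134]), 'grip_force': 0.0, 'grip_width': 0.9968559262021696}
side 490.04324685869017 322.3119245871971 242.95516472194404 [[ 9.93112220e-01 -3.98188584e-02  1.10193358e-01  4.61955013e+02]
 [-1.14529900e-01 -5.28323490e-01  8.41283063e-01 -9.80184372e+02]
 [ 2.47188082e-02 -8.48108925e-01 -5.29244964e-01  7.14693647e+02]
 [ 0.00000000e+00  0.00000000e+00  0.00000000e+00  1.00000000e+00]]
top 486.21394004055634 313.7225306945715 238.3385278182949 [[-3.57813805e-02 -9.77348448e-01  2.08589797e-01  3.41092349e+02]
 [-9.99358412e-01  3.46658842e-02 -9.00224072e-03  1.99945841e+01]
 [ 1.56737627e-03 -2.08778081e-01 -9.77961787e-01  1.23648358e+03]
 [ 0.00000000e+00  0.00000000e+00  0.00000000e+00  1.00000000e+00]]
```

View pics/side0.png

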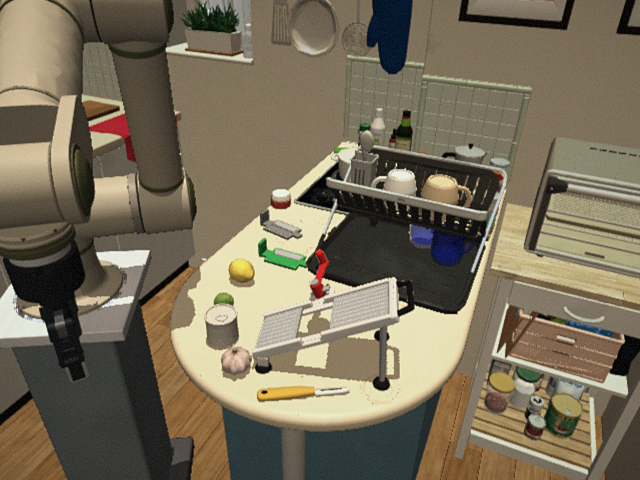

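View pics/top0.png

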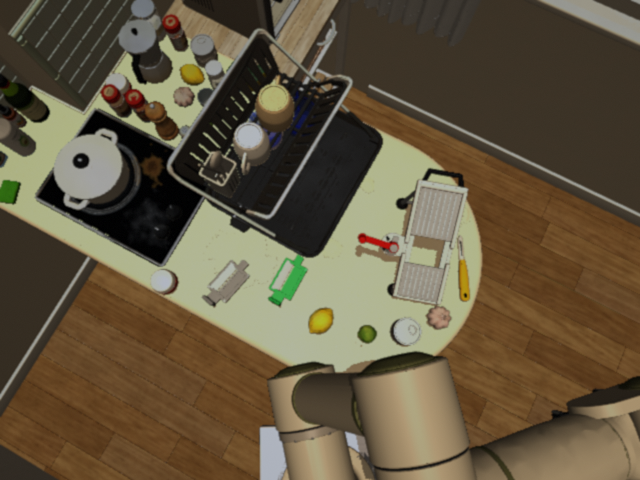

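The top view shows the green cassette at about (288,280), with its tab lower-left at (278,296) and its lug upper-right. The knob is at (362,238), the pivot near (393,245) and the bay near (428,252). The deck runs from (418,298) up to (445,185).

```bash
cat > h.py <<'E'
import numpy as np,cv2,pickle
from scipy.spatial.transform import Rotation as R
def ray(c,uv):
    uv=np.asarray(uv,float).reshape(-1,2);E=np.array(c["extrinsics"])
    d=np.c_[(uv[:,0]-c["cx"])/c["fx"],(uv[:,1]-c["cy"])/c["fy"],np.ones(len(uv))]@E[:3,:3].T
    return E[:3,3],d
def onplane(c,uv,p0,n=(0,0,1)):
    o,d=ray(c,uv);n=np.array(n,float)
    return o+d*(((np.array(p0)-o)@n)/(d@n))[:,None]
def onz(c,uv,z): return onplane(c,uv,(0,0,z))
def proj(c,P):
    E=np.array(c["extrinsics"]);q=(np.atleast_2d(P)-E[:3,3])@E[:3,:3]
    return np.c_[q[:,0]/q[:,2]*c["fx"]+c["cx"],q[:,1]/q[:,2]*c["fy"]+c["cy"]]
def tri(c1,u1,c2,u2):
    o1,d1=ray(c1,u1);o2,d2=ray(c2,u2);d1=d1[0];d2=d2[0]
    s=np.linalg.lstsq(np.c_[d1,-d2],o2-o1,rcond=None)[0]
    a=o1+s[0]*d1;b=o2+s[1]*d2
    return (a+b)/2,np.linalg.norm(a-b)
def mask(img,lo,hi):
    h=cv2.cvtColor(img,cv2.COLOR_RGB2HSV);return cv2.inRange(h,np.array(lo),np.array(hi))
def rot(q): return R.from_quat([q[1],q[2],q[3],q[0]])
E
python3 - <<'E'
from h import *
from rig import ctrl
d=pickle.load(open("c0.pkl","rb"));t,s=d["top"],d["side"]
m=mask(t["img"],(50,120,60),(75,255,255));m[:, :200]=0;m[:,340:]=0
ys,xs=np.nonzero(m);P=onz(t,np.c_[xs,ys],8);print(len(xs),P.mean(0));r=cv2.minAreaRect(P[:,:2].astype(np.float32));print(r)
for n,p in(("tab",(278,297)),("lug",(302,262))):print(n,onz(t,p,8)[0])
# deck points
print("knobtop guess",tri(t,(362,238),s,(321,256)))
for n,a,b in(("low L",(395,297),(258,347)),("high R",(465,187),(397,284)),("high L",(420,180),(392,318)),("pivot",(393,245),(318,290))):
    print(n,tri(t,a,s,b))
w=ctrl.capture("wrist");st=ctrl.sense();Rt=rot(st["ee_rot"]).as_matrix();E=w["extrinsics"]
print(w["fx"],"cam in tool",Rt.T@(E[:3,3]-st["eef_pos"]),"\n",Rt.T@E[:3,:3])
T=cv2.resize(t["img"][160:320,260:480,::-1],None,fx=3.5,fy=3.5,interpolation=cv2.INTER_CUBIC);cv2.imwrite("pics/topz.png",T);print(T.shape)
E
```

```text
682 [492.89652499  75.18722053   8.        ]
((499.7142639160156, 79.53300476074219), (61.244140625, 135.14938354492188), 59.24803924560547)
tab [455.33929585 103.99893701   8.        ]
lug [542.35465581  40.85444074   8.        ]
knobtop guess (array([ 574.47202931, -102.6034206 ,  129.33736205]), np.float64(0.8145362748832714))
low L (array([ 440.08359645, -198.26086062,  -32.69891802]), np.float64(16.40654224752175))
high R (array([ 670.81698997, -327.79984508,  213.49935518]), np.float64(14.943480527401778))
high L (array([ 712.28401599, -259.01391191,   83.19991213]), np.float64(26.299076064601724))
pivot (array([ 560.96588119, -179.32081527,   96.68835832]), np.float64(0.4746907246315292))
334.3526442863165 cam in tool [  70.4411125     1.95436409 -123.84311168] 
 [[ 5.46288206e-04 -9.60994858e-01 -2.76565697e-01]
 [ 9.99999817e-01  4.53121254e-04  4.00776062e-04]
 [-2.59825939e-04 -2.76565865e-01  9.60994930e-01]]
(560, 770, 3)
```

View pics/topz.png

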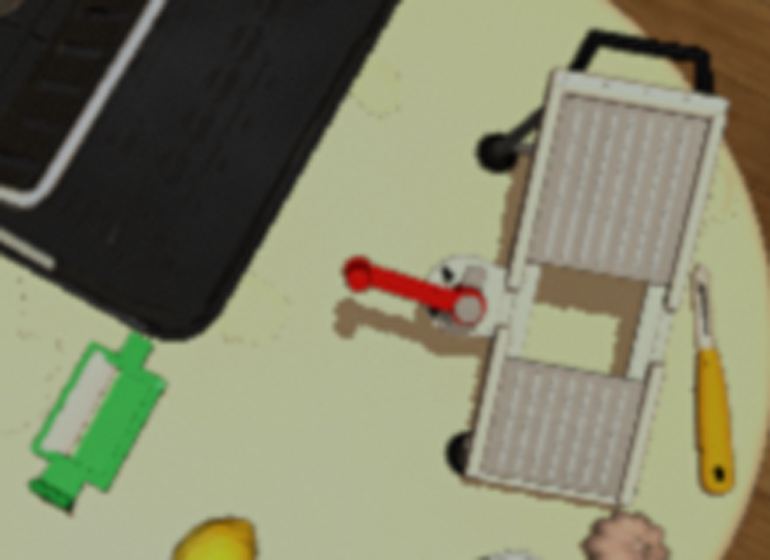

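```bash
cat >> h.py <<'E'
def delta(st,p,Rm):
    R0=rot(st["ee_rot"]);print("shift cm",np.round(R0.inv().apply(np.array(p)-st["eef_pos"])/10,2),"turn deg",np.round(np.degrees((R0.inv()*R.from_matrix(Rm)).as_rotvec()),1))
def down(yaw):
    c,s=np.cos(np.radians(yaw)),np.sin(np.radians(yaw));return np.c_[[c,s,0],[s,-c,0],[0,0,-1]]
def deckR(psi,t=.44):
    return R.from_euler("zy",[psi,-t]).as_matrix()
E
python3 - <<'E'
from h import *
from rig import ctrl
t=pickle.load(open("c0.pkl","rb"))["top"]
f=lambda *p:np.array(p,float)/3.5+(260,160)
C=onz(t,f((93,343),(165,383),(107,490),(33,447)),8);print(C);c=C.mean(0);y=C[0]+C[1]-C[2]-C[3];y/=np.linalg.norm(y);print("cass",c,"y deg",np.degrees(np.arctan2(y[1],y[0])))
o=np.array([540,-270,90.]);psi=-.2
for i in range(5):
    n=deckR(psi)[:,2]
    rc=onplane(t,f((557,70),(467,475),(727,100),(630,503)),o+5*n,n)
    x=(rc[0]-rc[1])+(rc[2]-rc[3]);psi=np.arctan2(x[1],x[0])
    b=onplane(t,f((527,262),(672,287),(508,358),(640,380)),o,n)
    D=deckR(psi);bx=((b-o)@D)[:,0].mean();ry=((rc-o)@D)[:,1].mean();o=o+D[:,0]*bx+D[:,1]*ry;o=o+ (90-o[2])/n[2]*n
print("deck",o,psi,(rc-o)@D,(b-o)@D)
st=ctrl.sense();Rm=down(54)
p=o-60*Rm[:,0];p[2]=280;delta(st,p,Rm)
E
```

```text
[[554.1217212   80.02531372   8.        ]
 [522.7369199   28.34470889   8.        ]
 [446.69105277  72.55582103   8.        ]
 [479.51349029 125.17588457   8.        ]]
cass [500.76579604  76.52543205   8.        ] y deg -30.674637800170565
deck [ 542.75723025 -260.86404153   90.        ] -0.22200817305320955 [[ 164.28533137   60.83400261    5.0003596 ]
 [-121.36969388   55.64736009    5.0003596 ]
 [ 166.1530352   -54.95188882    5.0003596 ]
 [-120.5819724   -61.52947387    5.0003596 ]] [[ 3.34536586e+01  4.86999994e+01  3.59596302e-04]
 [ 3.48419940e+01 -5.29660157e+01  3.59596302e-04]
 [-3.48979518e+01  4.57584690e+01  3.59596302e-04]
 [-3.33977008e+01 -4.78539078e+01  3.59596302e-04]]
shift cm [34.51 -4.09 -3.03] turn deg [ -0.1  -0.  -30.9]
```

step_arm([
  [[6,-0.7,-1.5],[0,0,-8],100],
  [[12,-1.4,-3],[0,0,-16],100],
  [[18,-2.1,-3],[0,0,-24],100],
  [[24,-2.8,-3],[0,0,-31],100],
  [[30,-3.5,-3],[0,0,-31],100],
  [[34.5,-4.1,-3],[0,0,-31],100],
  [[34.5,-4.1,-3],[0,0,-31],100],
  [[34.5,-4.1,-3],[0,0,-31],100],
])

```text
time_s: 1.15
eef_pos: [507.0, -309.8, 279.7]
ee_rot: [-0.0, 0.89, 0.455, -0.0]
force: [0.5, -0.0, -0.2]
grip_width: 0.999
grip_force: 0.0
```

Run:
```python
from h import *
from rig import ctrl
st=ctrl.sense();w=ctrl.capture("wrist");pickle.dump((st,w),open("w1.pkl","wb"))
print(st["time_s"],st["eef_pos"],st["joints"],st["dq"].max())
cv2.imwrite("pics/w1.png",w["img"][:,:,::-1])
o=np.array([542.8,-260.9,90]);D=deckR(-.222)
print(proj(w,o+np.array([[0,0,0],[35,49,0],[-35,49,0],[-35,-49,0],[35,-49,0],[0,84,32]])@D.T).round())
p=np.array([502,80,220])-60*down(59)[:,0];p[2]=200;delta(st,p,down(59))
```

```text
1.15 [ 506.99532655 -309.76538722  279.68449277] [-7.45346224e-01  4.51494641e-01  1.22299819e+00 -3.16605742e-04
  1.46780383e+00 -1.19300903e-01] 0.005351946939914513
[[318. 153.]
 [330.  81.]
 [264. 115.]
 [309. 210.]
 [373. 190.]
 [257.  60.]]
shift cm [ 25.32 -22.73   7.98] turn deg [-0.   0.  -4.9]
```

View pics/w1.png

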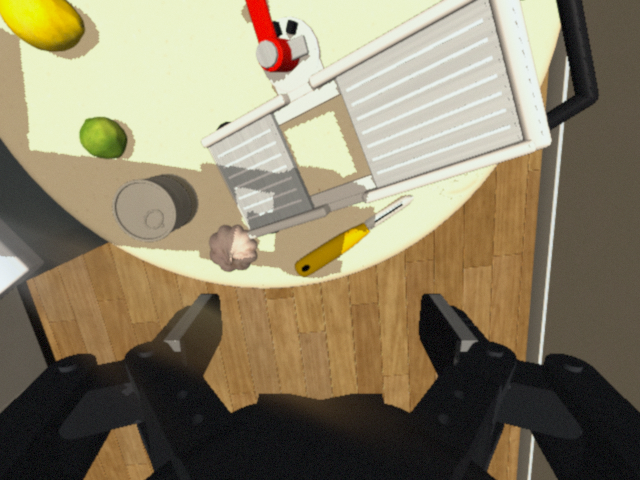

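The wrist view shows the bay's runway edges at about (337,78)-(372,190) for the upper one and (272,112)-(310,208) for the lower. The pivot boss is at (268,55). My prediction was off by up to 7 px on the left, so I'm zooming in.

Run:
```python
from h import *
st,w=pickle.load(open("w1.pkl","rb"))
cv2.imwrite("pics/w1z.png",cv2.resize(w["img"][40:240,195:455,::-1],None,fx=3,fy=3,interpolation=cv2.INTER_CUBIC))
```

```text
(no output)
```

View pics/w1z.png

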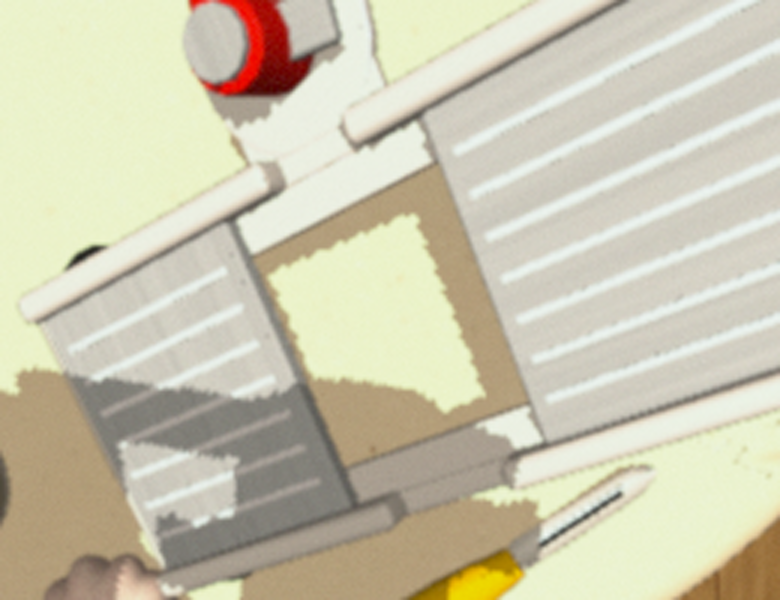

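step_arm([
  [[5,-3.5,0],[0,0,-5],100],
  [[9.5,-8,0],[0,0,-5],100],
  [[14,-12.5,2],[0,0,-5],100],
  [[18,-16.5,4],[0,0,-5],100],
  [[22,-20,6],[0,0,-5],100],
  [[25.3,-22.7,8],[0,0,-5],100],
  [[25.3,-22.7,8],[0,0,-5],100],
  [[25.3,-22.7,8],[0,0,-5],100],
])

```text
time_s: 2.2
eef_pos: [471.9, 27.3, 200.6]
ee_rot: [0.0, 0.87, 0.493, 0.0]
force: [0.4, 0.3, -0.2]
grip_width: 0.999
grip_force: 0.0
```

Run:
```python
from h import *
from rig import ctrl
_,w=pickle.load(open("w1.pkl","rb"))
f=lambda *p:np.array(p,float)/3+(195,40)-1/3
uv=f((425,113),(545,440),(232,222),(352,503))
o=np.array([542.8,-260.9,90]);psi=-.222
for i in range(6):
    D=deckR(psi);b=onplane(w,uv,o,D[:,2]);l=(b-o)@D
    x=b[0]+b[1]-b[2]-b[3]; y=b[0]+b[2]-b[1]-b[3]
    print(np.round(l[:,:2],1).tolist(),o.round(1),psi,np.arctan2(x[1],x[0]),np.arctan2(-y[0],y[1]))
    o=o+D[:,0]*l[:,0].mean()+D[:,1]*l[:,1].mean();o=o+(90-o[2])/D[2,2]*D[:,2]
    psi=np.arctan2(-y[0],y[1])
print("pivot pix",proj(w,o+D@[0,84,32]),"seen",f((217,42)))
st=ctrl.sense();w=ctrl.capture("wrist");pickle.dump((st,w),open("w2.pkl","wb"));print(st["eef_pos"],st["joints"])
cv2.imwrite("pics/w2.png",w["img"][:,:,::-1])
m=mask(w["img"],(45,100,40),(80,255,255));ys,xs=np.nonzero(m);print(len(xs),xs.min(),xs.max(),ys.min(),ys.max())
```

```text
[[41.1, 49.5], [39.0, -46.4], [-26.6, 47.2], [-30.9, -47.5]] [ 542.8 -260.9   90. ] -0.222 -0.2176775701603713 -0.23186793931802485
[[34.1, 49.3], [33.0, -47.6], [-34.2, 46.3], [-37.6, -49.4]] [ 549.1 -261.4   90. ] -0.23186793931802485 -0.21767757016037098 -0.2318679393180257
[[35.5, 49.6], [34.4, -47.1], [-32.7, 46.6], [-36.1, -48.8]] [ 547.7 -261.5   90. ] -0.2318679393180257 -0.21767757016037223 -0.23186793931802455
[[35.2, 49.5], [34.1, -47.2], [-33.0, 46.5], [-36.4, -48.9]] [ 548.  -261.5   90. ] -0.23186793931802455 -0.21767757016037112 -0.23186793931802593
[[35.2, 49.5], [34.1, -47.2], [-32.9, 46.5], [-36.3, -48.9]] [ 547.9 -261.5   90. ] -0.23186793931802593 -0.21767757016037095 -0.23186793931802469
[[35.2, 49.5], [34.1, -47.2], [-33.0, 46.5], [-36.4, -48.9]] [ 547.9 -261.5   90. ] -0.23186793931802469 -0.2176775701603715 -0.23186793931802527
pivot pix [[263.95797953  55.46101763]] seen [[267.          53.66666667]]
[471.92710132  27.32952872 200.57050606] [-1.90573081e-01  2.45230971e-01  1.72323922e+00 -3.30447310e-04
  1.17196850e+00  3.49393167e-01]
6329 233 392 115 185
```

View pics/w2.png

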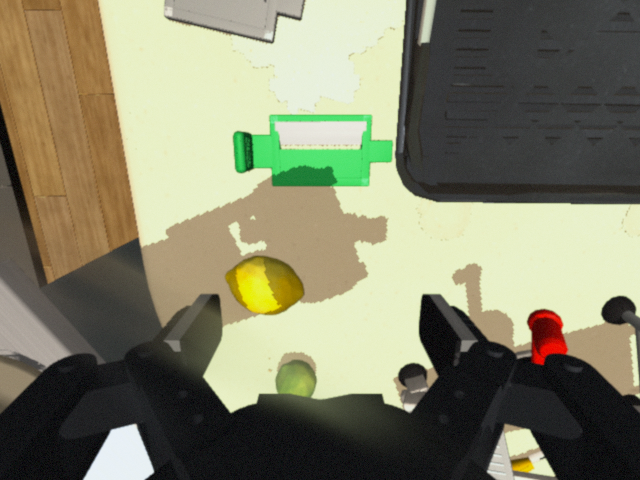

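The wrist view shows the green plate with corners at about (271,115) and (371,186), the lug ending at (392,151) and the tab at (243,152). It is nearly aligned with the tool. The rough corners are enough to set the grasp.

Run:
```python
from h import *
st,w=pickle.load(open("w2.pkl","rb"))
m=mask(w["img"],(45,100,40),(80,255,255));m[:,:262]=0
k=cv2.morphologyEx(m,cv2.MORPH_CLOSE,np.ones((35,35)))
k=cv2.morphologyEx(k,cv2.MORPH_OPEN,np.ones((41,41)))
r=cv2.minAreaRect(np.argwhere(k)[:,::-1].astype(np.float32));print(r)
P=onz(w,cv2.boxPoints(r),8);print(P);c=P.mean(0)
L=np.linalg.norm(P[0]-P[1]),np.linalg.norm(P[1]-P[2]);print(L)
e=(P[1]-P[0])+(P[2]-P[3]) if L[0]>L[1] else (P[2]-P[1])+(P[3]-P[0])
if e[0]<0:e=-e
y=e/np.linalg.norm(e);a=np.degrees(np.arctan2(y[1],y[0]));print("center",c,"ydeg",a)
tab=c-67*y;Rm=down(a+90)
print("tab",tab,"pix of tab top corners",proj(w,np.array([c-62*y,c-72*y])+[0,0,34]))
p=tab.copy();p[2]=36;delta(st,p,Rm);p[2]=100;delta(st,p,Rm)
```

```text
((320.5, 150.0), (70.0, 101.0), 90.0)
[[483.23228737 128.8252445    8.        ]
 [560.3675032   82.67547584   8.        ]
 [530.78548753  28.15859228   8.        ]
 [449.22394563  77.00664029   8.        ]]
(np.float64(89.88683256779315), np.float64(62.02569019397607))
center [505.90230593  79.16648823   8.        ] ydeg -30.90525412870038
tab [448.4151127  113.57902394   8.        ] pix of tab top corners [[244.82523655 151.97930868]
 [232.5857368  151.97931023]]
shift cm [ 6.19 -6.47 16.45] turn deg [ 0.1 -0.  -0. ]
shift cm [ 6.19 -6.46 10.05] turn deg [ 0.1 -0.  -0. ]
```

step_arm([
  [[4,-4,4],[0,0,0],60],
  [[6.2,-6.5,8],[0,0,0],45],
  [[6.2,-6.5,13],[0,0,0],45],
  [[6.2,-6.5,16.4],[0,0,0],40],
  [[6.2,-6.5,16.4],[0,0,0],40],
  [[6.2,-6.5,16.4],[0,0,0],0],
  [[6.2,-6.5,16.4],[0,0,0],0],
  [[6.2,-6.5,16.4],[0,0,0],0],
], squeeze=60)

```text
time_s: 3.25
eef_pos: [447.3, 115.4, 37.7]
ee_rot: [-0.0, 0.87, 0.493, 0.0]
force: [-7.5, 4.5, 8.2]
grip_width: 0.103
grip_force: 59.6
```

step_arm([
  [[0,0,0],[0,0,0],0],
  [[0,0,0],[0,0,0],0],
  [[0,0,0],[0,0,0],0],
  [[0,0,-5],[0,0,0],0],
  [[0,0,-10],[0,0,0],0],
  [[0,0,-15],[0,0,0],0],
  [[0,0,-20],[0,0,0],0],
  [[0,0,-20],[0,0,0],0],
])

```text
time_s: 4.25
eef_pos: [449.1, 114.9, 240.9]
ee_rot: [0.002, 0.87, 0.493, 0.004]
force: [0.4, -0.8, -0.7]
grip_width: 0.104
grip_force: 59.0
```

Run:
```python
from h import *
from rig import ctrl
st=ctrl.sense();w=ctrl.capture("wrist");pickle.dump((st,w),open("w3.pkl","wb"))
print(st["time_s"],st["eef_pos"],st["joints"],st["grip_width"],st["grip_force"],st["force"])
cv2.imwrite("pics/w3.png",w["img"][:,:,::-1])
o=np.array([547.9,-261.3,90]);D=deckR(-.224)
Rm=D@np.diag([-1,1,-1])   # tool x=-deck x, y=deck y, z=-deck z
print("yaw tool y now",rot(st["ee_rot"]).as_matrix().round(2))
for h in(28,70,130):
    delta(st,o+D@[0,-67,h],Rm);print(o+D@[0,-67,h])
```

```text
4.25 [449.06598809 114.877531   240.86593991] [-3.16068184e-03  1.79907925e-01  1.69342745e+00 -1.63913516e-05
  1.25837794e+00  5.35765364e-01] 0.1043260126749264 58.96109640598297 [ 0.38320166 -0.8136754  -0.65406758]
yaw tool y now [[ 0.51  0.86  0.01]
 [ 0.86 -0.51 -0.  ]
 [ 0.01  0.01 -1.  ]]
shift cm [-34.19  28.85  13.26] turn deg [ -26.3  -11.3 -106.1]
[ 522.50845005 -326.62612064  108.99387146]
shift cm [-35.09  27.35   9.44] turn deg [ -26.3  -11.3 -106.1]
[ 504.61899252 -326.62612064  146.99344132]
shift cm [-36.37  25.2    3.99] turn deg [ -26.3  -11.3 -106.1]
[ 479.06262462 -326.62612064  201.27854111]
```

View pics/w3.png

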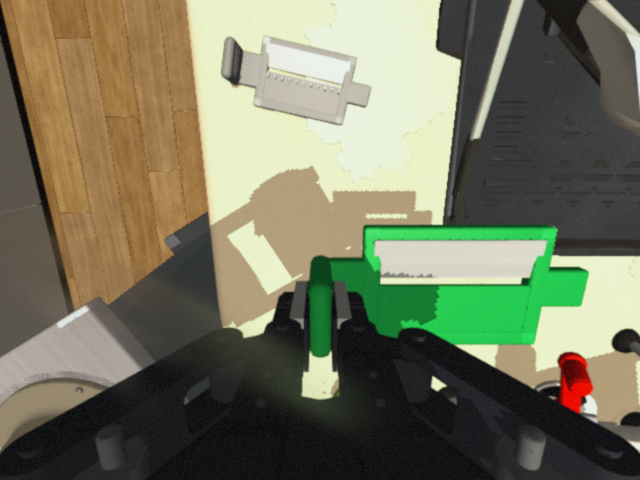

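The cassette is held squarely by its tab: the tab is at (320,305) and the plate runs off to the right, level. The grey cassette is untouched.

step_arm([
  [[-4.5,2.5,-1],[0,0,-8],0],
  [[-9,5,-2],[0,0,-18],0],
  [[-13.5,7.6,-2],[0,0,-28],0],
  [[-18,10.1,-2],[0,0,-38],0],
  [[-22.5,12.7,-2],[0,0,-48],0],
  [[-27,15.2,-2],[0,0,-58],0],
  [[-31.5,17.8,-2],[0,0,-68],0],
  [[-36.5,20.6,-2],[0,0,-78],0],
])

```text
time_s: 5.3
eef_pos: [436.5, -305.5, 255.3]
ee_rot: [-0.001, 0.367, 0.93, 0.0]
force: [0.7, -0.2, -1.2]
grip_width: 0.102
grip_force: 58.9
```

Run:
```python
from h import *
from rig import ctrl
st=ctrl.sense();print(st["time_s"],st["eef_pos"],st["joints"],st["grip_width"])
o=np.array([547.9,-261.3,90]);D=deckR(-.224);Rm=D@np.diag([-1,1,-1])
for h in(80,130):
    delta(st,o+D@[0,-67,h],Rm)
```

```text
5.3 [ 436.52879404 -305.51752658  255.30419066] [-8.30711398e-01  3.26926768e-01  1.46450966e+00  5.13319802e-05
  1.35143692e+00 -1.64976084e+00] 0.1018687349343974
shift cm [-6.12  2.82  9.92] turn deg [-11.9 -22.6 -29.8]
shift cm [-4.56  1.36  5.4 ] turn deg [-11.9 -22.6 -29.8]
```

step_arm([
  [[-1,0.3,0],[-2.5,-4.5,-6],0],
  [[-2,0.6,1],[-5,-9,-12],0],
  [[-3,0.9,2],[-7,-13.5,-18],0],
  [[-4,1.2,4],[-9.5,-18,-24],0],
  [[-4.6,1.4,5.4],[-11.9,-22.6,-29.8],0],
  [[-6.1,2.8,9.9],[-11.9,-22.6,-29.8],0],
  [[-6.1,2.8,9.9],[-11.9,-22.6,-29.8],0],
  [[-6.1,2.8,9.9],[-11.9,-22.6,-29.8],0],
])

```text
time_s: 6.3
eef_pos: [500.7, -325.7, 158.0]
ee_rot: [0.218, 0.111, 0.969, 0.023]
force: [0.3, -0.5, -0.6]
grip_width: 0.099
grip_force: 59.0
```

Run:
```python
from h import *
from rig import ctrl
st=ctrl.sense();d={n:ctrl.capture(n) for n in("wrist","top","side")};pickle.dump((st,d),open("w4.pkl","wb"))
print(st["time_s"],st["eef_pos"],st["joints"],st["force"])
o=np.array([547.9,-261.3,90]);D=deckR(-.224);Rm=D@np.diag([-1,1,-1]);delta(st,o+D@[0,-67,80],Rm)
w=d["wrist"]["img"];cv2.imwrite("pics/w4.png",w[:,:,::-1])
```

```text
6.3 [ 500.73895358 -325.71802939  157.99916874] [-0.91000336  0.41287128  1.67798775  0.47347056  0.82340193 -2.53771107] [ 0.28747305 -0.52684821 -0.62495085]
shift cm [ 0.09 -0.11  0.16] turn deg [-0.2  0.1 -0.2]
```

View pics/w4.png

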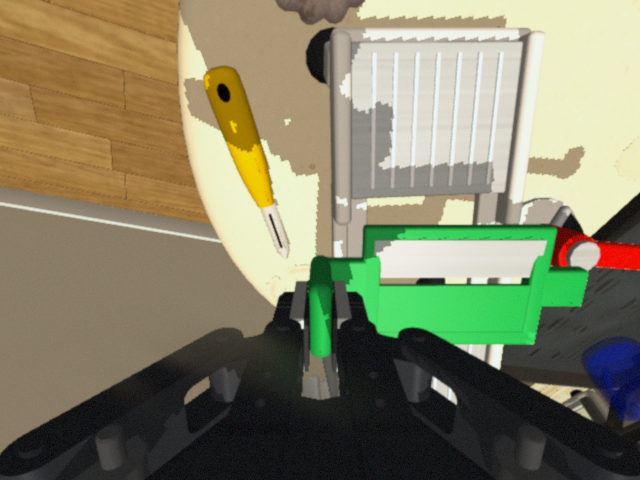

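The wrist view shows the cassette above the bay, aligned with the deck. The runway's low bay edge is near row 193, and the rail ends are at about (343,222) and (515,222). I'll zoom once for the fine correction.

Run:
```python
from h import *
st,d=pickle.load(open("w4.pkl","rb"));w=d["wrist"]
cv2.imwrite("pics/w4z.png",cv2.resize(w["img"][130:350,320:600,::-1],None,fx=2.7,fy=2.7,interpolation=cv2.INTER_CUBIC))
T=rot(st["ee_rot"]).as_matrix();p=st["eef_pos"]
# cassette plate top corners in tool frame (expect x: -cass x, y: +67 from tab)
P=onplane(w,[(365,227),(556,226),(587,268),(583,305),(537,344)],p+T@[0,0,28],T[:,2]);print(((P-p)@T).round(1))
# predicted deck features
o=np.array([547.9,-261.3,90]);D=deckR(-.224)
F={"low edge":[[-35,49,0],[-35,-49,0]],"railL top inner":[[-120,49,5],[-35,49,5],[-14,49,5],[-14,59,5]],"railR":[[-120,-49,5],[-20,-49,5],[-20,-59,5],[-120,-59,5]]}
for k,v in F.items():
    q=proj(w,o+np.array(v)@D.T);print(k,q.round(1).tolist(),"zoomed",((q-(320,130))*2.7).round().tolist())
```

```text
[[ 31.3  19.4  28. ]
 [ 31.8 108.7  28. ]
 [ 10.9 127.8  28. ]
 [ -8.9 130.3  28. ]
 [-31.3 111.3  28. ]]
low edge [[509.4, 197.7], [350.2, 198.2]] zoomed [[511.0, 183.0], [81.0, 184.0]]
railL top inner [[539.5, 39.8], [513.9, 199.1], [508.5, 232.8], [524.7, 232.7]] zoomed [[593.0, -244.0], [523.0, 187.0], [509.0, 278.0], [553.0, 277.0]]
railR [[354.5, 40.7], [350.3, 223.8], [334.1, 223.8], [335.6, 40.7]] zoomed [[93.0, -241.0], [82.0, 253.0], [38.0, 253.0], [42.0, -241.0]]
```

View pics/w4z.png

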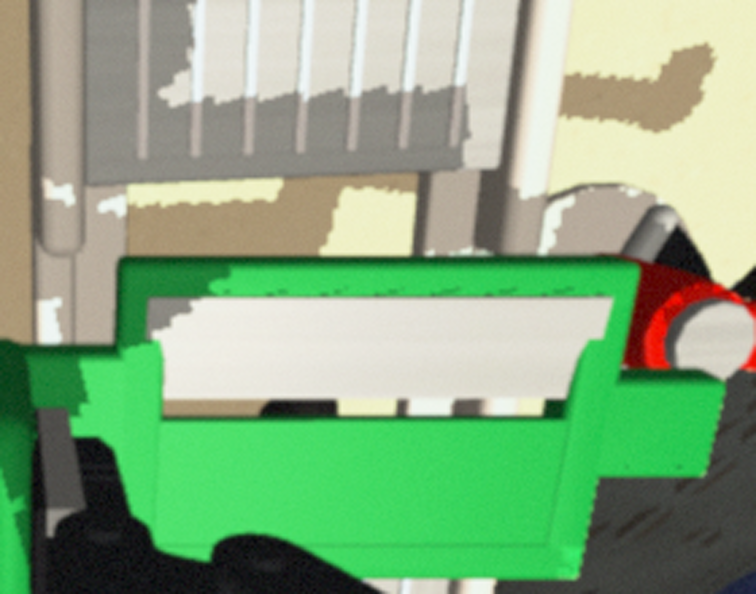

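Run:
```python
from h import *
st,d=pickle.load(open("w4.pkl","rb"));w=d["wrist"]
def line(img,us,vs,sat=False):
    g=img[:,:,1].astype(float) if not sat else cv2.cvtColor(img,cv2.COLOR_RGB2HSV)[:,:,1].astype(float)
    g=cv2.GaussianBlur(g,(0,0),1);gy=np.abs(np.diff(g,axis=0))
    u=np.arange(*us);v=np.array([vs[0]+np.argmax(gy[vs[0]:vs[1],i])+.5 for i in u])
    k=np.ones(len(u),bool)
    for _ in range(6):
        c=np.polyfit(u[k],v[k],1);r=np.abs(np.polyval(c,u)-v);k=r<max(1.,np.median(r)*1.5)
    return c,k.sum(),np.polyval(c,[us[0],us[1]])
print("plate edge",line(w["img"],(372,550),(218,234),True))
print("low edge",line(w["img"],(355,497),(184,204)))
print("low edge L half",line(w["img"],(355,420),(184,204)),line(w["img"],(425,490),(184,204)))
gx=cv2.GaussianBlur(w["img"][:,:,1].astype(float),(0,0),1)
for v in(60,80,100,120,140,160,180):
    dx=np.abs(np.diff(gx[v]));f=lambda a,b:[int(a+i) for i in np.argsort(-dx[a:b])[:3]]
    print(v,"R",f(325,345),f(345,362),"L",f(500,523),f(523,550))
```

```text
plate edge (array([-6.71752866e-03,  2.28301287e+02]), np.int64(178), array([225.80236646, 224.60664635]))
low edge (array([-3.54483842e-02,  2.10733771e+02]), np.int64(86), array([198.14959421, 193.11592364]))
low edge L half (array([-4.90152528e-02,  2.16013002e+02]), np.int64(56), array([198.61258754, 195.42659611])) (array([-6.51266361e-02,  2.25465078e+02]), np.int64(41), array([197.7862574 , 193.55302605]))
60 R [333, 332, 334] [351, 352, 350] L [520, 519, 521] [525, 526, 524]
80 R [325, 326, 333] [349, 348, 352] L [517, 518, 522] [523, 524, 525]
100 R [329, 333, 334] [352, 351, 353] L [515, 514, 520] [523, 524, 525]
120 R [329, 330, 334] [349, 348, 347] L [513, 512, 518] [523, 531, 524]
140 R [330, 334, 329] [349, 348, 347] L [510, 511, 515] [529, 528, 531]
160 R [330, 334, 335] [349, 348, 347] L [508, 507, 513] [527, 528, 526]
180 R [330, 335, 334] [349, 348, 347] L [505, 506, 510] [523, 526, 524]
```

step_arm([
  [[0.1,0.1,1.2],[0,0,-1.5],0],
  [[0.1,0.1,2.4],[0,0,-1.5],0],
  [[0.1,0.1,3.6],[0,0,-1.5],0],
  [[0.1,0.1,3.6],[0,0,-1.5],0],
  [[0.1,0.1,3.6],[0,0,-1.5],0],
])

```text
time_s: 7.08
eef_pos: [515.6, -324.5, 124.2]
ee_rot: [0.218, 0.099, 0.971, 0.02]
force: [-0.2, 0.9, -0.9]
grip_width: 0.104
grip_force: 59.0
```

Run:
```python
from h import *
from rig import ctrl
st=ctrl.sense();d={n:ctrl.capture(n) for n in("wrist","top","side")};pickle.dump((st,d),open("w5.pkl","wb"))
o=np.array([547.9,-261.3,90]);D=deckR(-.224);print(st["time_s"],((st["eef_pos"]-o)@D).round(1),st["force"])
w=d["wrist"]["img"];cv2.imwrite("pics/w5.png",cv2.resize(w[150:350,320:600,::-1],None,fx=2.8,fy=2.8,interpolation=cv2.INTER_CUBIC))
```

```text
7.075 [ -0.3 -64.9  44.7] [-0.21200317  0.91710609 -0.85264026]
```

View pics/w5.png

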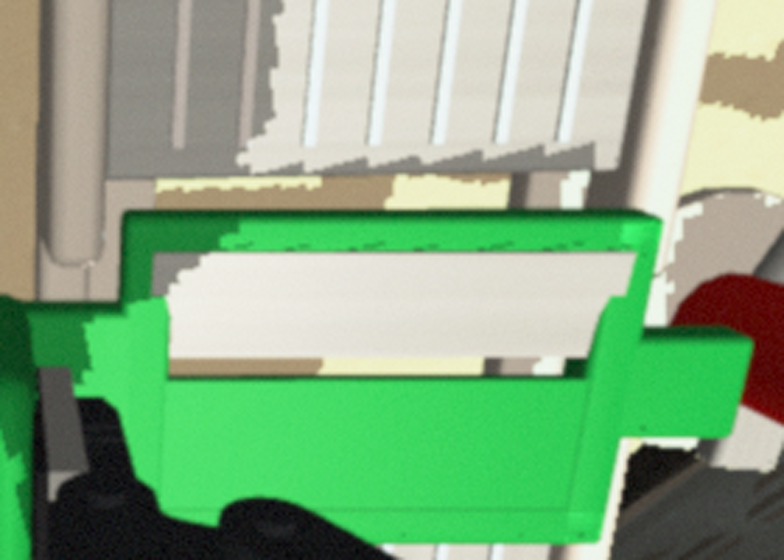

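The bay's low edge is at zoomed (107,180)-(615,168) and the plate's edge at (125,213)-(660,216). A small yaw and x offset remain, which I'll work out numerically.

Run:
```python
from h import *
st,d=pickle.load(open("w5.pkl","rb"));w=dict(d["wrist"]);img=w["img"]
T=rot(st["ee_rot"]).as_matrix();p=st["eef_pos"]
def fit(ch,us,vs,sgn):
    g=cv2.GaussianBlur(ch.astype(float),(0,0),1);gy=sgn*np.diff(g,axis=0)
    u=np.arange(*us,4);v=np.array([vs[0]+np.argmax(gy[vs[0]:vs[1],i])+1 for i in u])
    k=np.ones(len(u),bool)
    for _ in range(8):
        c=np.polyfit(u[k],v[k],1);r=np.abs(np.polyval(c,u)-v);k=r<max(1.,np.median(r)*1.5)
    return c,k.sum()
hsv=cv2.cvtColor(img,cv2.COLOR_RGB2HSV)
top,_n=fit(hsv[:,:,1],(370,550),(218,234),1);print("plate",top,_n)
sat=hsv[:,:,1]
lo,_m=fit(sat,(380,455),(206,222),1);print("low(sat)",lo,_m)
print("user low line", (168-180)/(615-107))
z=lambda a,b:(320+a/2.8,150+b/2.8)
for s in(1,.97):
    w["fx"]=d["wrist"]["fx"]*s;w["fy"]=d["wrist"]["fy"]*s
    tf=lambda uv,zz:((onplane(w,uv,p+T@[0,0,zz],T[:,2])-p)@T).round(1)[:,:2].tolist()
    print(s,"plate ul,ur,lr",tf([z(125,213),z(660,218),z(603,541)],28),"lug",tf([z(753,345),z(735,437)],28))
    for h in(44.7,48):print(" deck",h,"edge",tf([z(107,180),z(615,168)],h),"rail R end",tf([z(75,268)],h-5))
```

```text
plate [-5.27009223e-03  2.28191480e+02] 45
low(sat) [-1.19570522e-02  2.17708150e+02] 17
user low line -0.023622047244094488
1 plate ul,ur,lr [[31.8, 19.2], [31.0, 108.7], [-30.9, 110.3]] lug [[8.2, 129.4], [-9.5, 130.1]]
 deck 44.7 edge [[33.9, 18.0], [36.1, 110.8]] rail R end [[18.5, 12.1]]
 deck 48 edge [[33.2, 18.4], [35.5, 113.0]] rail R end [[17.5, 12.4]]
0.97 plate ul,ur,lr [[32.0, 19.9], [31.1, 112.1], [-32.8, 114.1]] lug [[7.6, 133.5], [-10.7, 134.4]]
 deck 44.7 edge [[34.3, 18.6], [36.6, 114.1]] rail R end [[18.4, 12.5]]
 deck 48 edge [[33.6, 19.0], [36.0, 116.4]] rail R end [[17.4, 12.8]]
```

step_arm([
  [[-0.05,0,0],[0,0,-1],0],
  [[-0.05,0,0.4],[0,0,-1],0],
  [[-0.05,0,0.8],[0,0,-1],0],
  [[-0.05,0,1.2],[0,0,-1],0],
  [[-0.05,0,1.2],[0,0,-1],0],
])

```text
time_s: 7.85
eef_pos: [520.3, -325.2, 115.8]
ee_rot: [0.218, 0.089, 0.972, 0.018]
force: [-25.4, 4.7, 29.2]
grip_width: 0.102
grip_force: 65.2
```

step_arm([
  [[0,0,0.2],[0,0,0],0],
  [[0,0,0.4],[0,0,0],0],
  [[0,0,0.5],[0,0,0],0],
  [[0,0,0.5],[0,0,0],0],
])

```text
time_s: 8.35
eef_pos: [521.5, -327.9, 115.4]
ee_rot: [0.219, 0.089, 0.972, 0.015]
force: [-61.2, 4.2, 63.6]
grip_width: 0.107
grip_force: 75.6
```

```bash
cat > chk.py <<'E'
from h import *
from rig import ctrl
st=ctrl.sense();T=rot(st["ee_rot"]).as_matrix()
o=np.array([547.9,-261.3,90]);D=deckR(-.224);print(st["time_s"],((st["eef_pos"]-o)@D).round(1),"F tool",(st["force"]@T).round(1),"M",(st["wrist_torque"]@T).round(2))
E
python3 chk.py
```

```text
8.35 [  2.  -67.8  34.2] F tool [ 28.1  -1.8 -83.8] M [-0.87  4.89 -0.33]
```

step_arm([
  [[0,0,-0.4],[0,0,0],0],
  [[0,0,-0.8],[0,0,0],0],
  [[0,0,-1.0],[0,0,0],0],
  [[0,0,-1.0],[0,0,0],0],
])

```text
time_s: 8.85
eef_pos: [519.0, -324.3, 117.5]
ee_rot: [0.218, 0.09, 0.972, 0.019]
force: [-0.0, 0.4, -0.9]
grip_width: 0.098
grip_force: 60.4
```

```bash
python3 chk.py
cat > m.py <<'E'
from h import *
from rig import ctrl
import sys
st=ctrl.sense();w=ctrl.capture("wrist");pickle.dump((st,w),open(sys.argv[1],"wb"));img=w["img"]
T=rot(st["ee_rot"]).as_matrix();p=st["eef_pos"]
g=mask(img,(50,110,30),(75,255,255));
for u in(366,370,390,410,430,450,470,490,510,530,550,556,560,575,585):
    v=np.nonzero(g[200:360,u])[0]+200;
    gr=cv2.GaussianBlur(img[:,:,1].astype(float),(0,0),.8);dv=np.diff(gr[190:v[0]-1,u]);i=np.argsort(-np.abs(dv))[:3]
    print(u,"green",v[0],v[-1],"edges",[(int(190+k),int(dv[k])) for k in i])
for v in(150,180,195,200,205,210,215,220,235,245,260,270,290,310,330):
    h=np.nonzero(g[v])[0];dx=np.diff(cv2.GaussianBlur(img[v:v+1,:,1].astype(float),(0,0),.8)[0]);
    f=lambda a,b:[(int(a+k),int(dx[a+k])) for k in sorted(np.argsort(-np.abs(dx[a:b]))[:3])]
    print(v,"green",h.min() if len(h) else None,h.max() if len(h) else None,f(325,365),f(520,600))
E
python3 m.py w6.pkl
```

```text
8.85 [ -0.1 -64.6  37.2] F tool [0.5 0.3 0.8] M [0.07 0.26 0.05]
366 green 225 316 edges [(222, -25), (217, 15), (218, 15)]
370 green 225 322 edges [(222, -31), (218, 16), (217, 15)]
390 green 224 337 edges [(217, 41), (220, -33), (221, -29)]
410 green 224 328 edges [(221, -37), (217, 36), (216, 30)]
430 green 224 333 edges [(219, -28), (220, -17), (215, -16)]
450 green 225 344 edges [(216, -27), (215, -25), (222, -23)]
470 green 225 343 edges [(222, -39), (217, 33), (214, -22)]
490 green 225 343 edges [(222, -38), (219, 32), (215, -28)]
510 green 224 343 edges [(209, -26), (210, -22), (208, -15)]
530 green 225 343 edges [(222, -29), (209, -26), (208, -25)]
550 green 224 305 edges [(215, -15), (214, -15), (213, -11)]
556 green 227 305 edges [(224, -14), (215, 6), (212, 6)]
560 green 268 306 edges [(265, -52), (255, -23), (257, 21)]
575 green 267 305 edges [(225, -49), (229, 48), (224, -41)]
585 green 269 303 edges [(256, -50), (223, -46), (255, -41)]
150 green None None [(335, -19), (336, -22), (341, 16)] [(561, -26), (562, -43), (563, -36)]
180 green None None [(334, -21), (335, -24
[... 536 characters left out ...]
32, -21), (333, -24), (339, 19)] [(537, -47), (538, -57), (539, -28)]
235 green 365 558 [(332, -23), (362, -27), (363, -33)] [(559, 17), (572, -20), (573, -20)]
245 green 364 556 [(334, 18), (362, -31), (363, -33)] [(557, 18), (567, -23), (568, -20)]
260 green 313 553 [(329, 10), (363, 14), (364, 25)] [(568, -29), (576, -37), (577, -35)]
270 green 312 589 [(331, 22), (353, 33), (354, 29)] [(551, -30), (552, -26), (591, -25)]
290 green 307 588 [(344, 22), (345, 46), (346, 45)] [(587, -51), (588, -61), (589, -35)]
310 green 309 542 [(325, -34), (331, -28), (364, 52)] [(578, -52), (579, -64), (580, -33)]
330 green 309 538 [(325, -30), (330, -28), (331, -22)] [(548, -53), (549, -78), (550, -50)]
```

Run:
```python
from h import *
st,w=pickle.load(open("w6.pkl","rb"))
T=rot(st["ee_rot"]).as_matrix();p=st["eef_pos"];f0=w["fx"]
for s in(1,.97):
    w["fx"]=w["fy"]=f0*s
    tf=lambda uv,zz:((onplane(w,uv,p+T@[0,0,zz],T[:,2])-p)@T).round(1)[:,:2].tolist()
    print(s,"plate top front",tf([(364,227),(558,227)],28),"side",tf([(363,245),(556,245),(538.5,330),(538.5,343)],28),"lug",tf([(589.5,270),(588,290),(575,267),(575,305.5)],28))
    for h in(37.2,39):
        print("  deck",h,"low edge",tf([(390,217.5),(550,214.8)],h),"runway L",tf([(562.5,150),(553,195),(550,210)],h),"rail R outer top",tf([(336,150),(334,195)],h-5))
w["fx"]=w["fy"]=f0
for v in(160,190,205):
    row=cv2.GaussianBlur(w["img"][v-2:v+3].astype(float).mean((0,2))[None],(0,0),.7)[0]
    print(v,"R",row[325:372].astype(int).tolist(),"\n L",row[535:600].astype(int).tolist())
```

```text
1 plate top front [[31.4, 18.9], [31.4, 109.6]] side [[22.6, 18.8], [22.6, 110.5], [-23.0, 110.5], [-30.7, 111.9]] lug [[9.9, 129.2], [-0.7, 130.9], [11.5, 121.9], [-9.1, 126.3]]
  deck 37.2 low edge [[33.9, 32.8], [35.3, 111.2]] runway L [[66.0, 111.1], [45.0, 110.8], [37.7, 110.8]] rail R outer top [[66.1, 5.6], [45.8, 4.9]]
  deck 39 low edge [[33.5, 33.2], [34.9, 112.5]] runway L [[66.0, 112.4], [44.7, 112.1], [37.3, 112.0]] rail R outer top [[66.1, 5.6], [45.5, 5.0]]
0.97 plate top front [[31.6, 19.5], [31.6, 113.1]] side [[22.5, 19.4], [22.5, 113.9], [-24.7, 114.3], [-32.6, 115.8]] lug [[9.4, 133.4], [-1.5, 135.2], [11.0, 125.8], [-10.3, 130.5]]
  deck 37.2 low edge [[34.2, 33.8], [35.7, 114.7]] runway L [[67.3, 114.4], [45.7, 114.2], [38.1, 114.2]] rail R outer top [[67.3, 5.8], [46.4, 5.1]]
  deck 39 low edge [[33.8, 34.2], [35.3, 116.0]] runway L [[67.2, 115.7], [45.4, 115.5], [37.8, 115.5]] rail R outer top [[67.3, 5.8], [46.1, 5.2]]
160 R [144, 144, 145, 145, 145, 144, 144, 144, 144, 140, 126, 104, 86, 82, 85, 93, 108, 126, 141, 151, 157, 162, 168, 172, 172, 172, 171, 170,
[... 848 characters left out ...]
38, 238, 238, 238, 238, 237, 235, 225, 204, 177, 160, 152, 147, 147, 147, 147, 146, 145, 145, 145, 145, 144, 143, 143, 144, 144, 144, 145]
205 R [145, 145, 145, 145, 144, 144, 144, 139, 122, 98, 84, 81, 82, 86, 97, 116, 134, 147, 154, 160, 165, 169, 171, 171, 170, 170, 169, 168, 168, 168, 164, 159, 151, 140, 125, 117, 123, 132, 136, 137, 137, 137, 137, 137, 138, 138, 138] 
 L [206, 203, 203, 205, 207, 208, 209, 209, 208, 208, 208, 208, 208, 208, 206, 196, 165, 123, 94, 86, 87, 94, 109, 132, 157, 180, 199, 213, 222, 228, 232, 236, 238, 238, 238, 238, 238, 238, 237, 236, 232, 226, 222, 223, 225, 225, 225, 225, 225, 225, 225, 226, 226, 226, 226, 227, 226, 226, 226, 226, 225, 225, 226, 226, 225]
```

step_arm([
  [[0,0,0],[0,0,-1],0],
  [[0,0,0.3],[0,0,-1],0],
  [[0,0,0.5],[0,0,-1],0],
  [[0,0,0.5],[0,0,-1],0],
])

```text
time_s: 9.4
eef_pos: [520.5, -324.9, 115.5]
ee_rot: [0.218, 0.081, 0.972, 0.016]
force: [-23.2, 4.7, 25.1]
grip_width: 0.1
grip_force: 65.4
```

```bash
python3 chk.py
```

```text
9.4 [  0.5 -65.1  34.7] F tool [ 10.9   2.8 -32.6] M [-0.87  2.05 -0.17]
```

Run:
```python
from h import *
from rig import ctrl
st=ctrl.sense();d={n:ctrl.capture(n) for n in("wrist","top","side")};pickle.dump((st,d),open("w7.pkl","wb"))
T=rot(st["ee_rot"]).as_matrix();p=st["eef_pos"]
Rc=T@np.diag([-1,1,-1]);oc=p+Rc@[0,67,-36]
o=np.array([547.9,-261.3,90]);D=deckR(-.224)
print("cass in deck",((oc-o)@D).round(1),"ang",np.degrees(R.from_matrix(D.T@Rc).as_rotvec()).round(1))
tab=np.array([[x,y,42] for x in(-17,17) for y in(-62,-72)]+[[x,y,z] for x in(-17,17) for y in(-72,) for z in(0,)])
pl=np.array([[x,y,8] for x in(-32,32) for y in(-46,46)]+[[-10,66,8],[10,66,8]])
for n in("side","top"):
    c=d[n];g=mask(c["img"],(50,110,30),(80,255,255));
    q=proj(c,oc+np.r_[tab,pl]@Rc.T);u0,v0=q.min(0)-12;u1,v1=q.max(0)+12
    g2=np.zeros_like(g);g2[int(v0):int(v1),int(u0):int(u1)]=g[int(v0):int(v1),int(u0):int(u1)]
    k,lab,s,_=cv2.connectedComponentsWithStats(g2);print(n,"pred",q.round(1).tolist());print(" comps",s[1:][s[1:,4]>4].tolist())
    for i in range(1,k):
        if s[i,4]>20:
            ct=cv2.findContours((lab==i).astype(np.uint8),0,2)[0][0];print("  poly",cv2.approxPolyDP(ct,1.5,True)[:,0].tolist())
w=d["wrist"];g=mask(w["img"],(50,110,30),(75,255,255))
ct=max(cv2.findContours(g,0,2)[0],key=cv2.contourArea);print("wrist poly",cv2.approxPolyDP(ct,2,True)[:,0].tolist());print(proj(w,oc+pl@Rc.T).round(1).tolist())
```

```text
cass in deck [-3.4  1.7 -1.5] ang [-0.2 -0.1  3.4]
side pred [[294.7, 330.6], [294.3, 334.7], [311.9, 325.6], [311.6, 329.7], [304.2, 349.7], [321.2, 345.1], [296.1, 338.4], [299.8, 304.6], [327.5, 329.5], [328.9, 295.8], [310.2, 295.0], [319.2, 292.2]]
 comps [[302, 293, 27, 55, 756]]
  poly [[318, 293], [311, 294], [310, 301], [306, 303], [310, 303], [313, 306], [311, 327], [308, 327], [314, 341], [311, 344], [302, 344], [304, 347], [318, 344], [319, 332], [328, 328], [328, 297], [320, 299]]
top pred [[454.8, 265.7], [459.0, 266.3], [457.8, 251.8], [462.0, 252.3], [453.8, 261.3], [456.6, 247.8], [442.9, 266.9], [405.4, 262.1], [448.1, 241.2], [410.1, 236.3], [398.7, 252.3], [400.2, 244.2]]
 comps [[400, 238, 63, 30, 780]]
  poly [[400, 253], [408, 255], [407, 263], [439, 267], [409, 262], [408, 259], [413, 251], [439, 254], [443, 258], [452, 255], [454, 252], [460, 257], [462, 256], [456, 250], [449, 250], [447, 242], [411, 238], [410, 245], [408, 247], [402, 246]]
wrist poly [[309, 349], [317, 357], [326, 355], [331, 350], [331, 298], [334, 280], [344, 280], [346, 290], [356, 292], [361, 297], [367, 320], [374, 325], [378, 334], [398, 338], [403, 329], [419, 328], [453, 345], [534, 344], [537, 342], [544, 308], [585, 306], [594, 272], [584, 267], [554, 266], [561, 228], [552, 224], [368, 224], [363, 257], [314, 257], [311, 278], [307, 286]]
[[368.5, 225.9], [565.5, 226.0], [363.5, 345.4], [540.2, 345.4], [597.3, 270.0], [588.1, 307.2]]
```

The cause is a bug of mine. `deckR` used extrinsic rotations, so the deck tilt was about the wrong axis and the cassette is rolled relative to the deck. I'll lift clear, fix that and re-estimate.

step_arm([
  [[0,0,-1],[0,0,0],0],
  [[0,0,-2],[0,0,0],0],
  [[0,0,-3],[0,0,0],0],
  [[0,0,-3],[0,0,0],0],
])

```text
time_s: 10.05
eef_pos: [508.3, -324.7, 141.4]
ee_rot: [0.218, 0.082, 0.972, 0.016]
force: [-0.5, -0.3, -0.6]
grip_width: 0.104
grip_force: 60.3
```

```bash
sed -i 's/"zy"/"ZY"/' h.py
python3 - <<'E'
from h import *
from rig import ctrl
_,w=pickle.load(open("w1.pkl","rb"))
def est(c,bay,rail,o,psi,tag):
    for i in range(8):
        D=deckR(psi);b=onplane(c,bay,o,D[:,2]);l=(b-o)@D
        if rail is not None:
            rc=onplane(c,rail,o+5*D[:,2],D[:,2]);r=(rc-o)@D
            x=rc[0]-rc[1]+rc[2]-rc[3];ps=np.arctan2(x@[-np.sin(psi),np.cos(psi),0],x@D[:,0])+psi;my=r[:,1].mean()
        else:
            x=b[0]+b[1]-b[2]-b[3];y=b[0]+b[2]-b[1]-b[3]
            a1=np.arctan2(x@D[:,1],x@D[:,0]);a2=np.arctan2(-y@D[:,0],y@D[:,1]);ps=psi+a1*.5+a2*.5;my=l[:,1].mean();r=(a1,a2)
        o=o+D[:,0]*l[:,0].mean()+D[:,1]*my;o=o+(90-o[2])/D[2,2]*D[:,2];psi=ps
    print(tag,o.round(1),round(psi,4),l[:,:2].round(1).tolist(),r)
    return o,psi
f=lambda *p:np.array(p,float)/3+(195,40)-1/3
b=f((425,113),(545,440),(232,222),(352,503))
for s in(1,.97):
    w2=dict(w);w2["fx"]=w2["fy"]=w["fx"]*s
    est(w2,b,None,np.array([545,-261,90.]),-.22,f"wrist{s}")
t=pickle.load(open("c0.pkl","rb"))["top"];f=lambda *p:np.array(p,float)/3.5+(260,160)
est(t,f((527,262),(672,287),(508,358),(640,380)),f((557,70),(467,475),(727,100),(630,503)),np.array([545,-261,90.]),-.22,"top")
# w4 : low edge + rail edges, fixed wrist
st,d=pickle.load(open("w4.pkl","rb"));w=d["wrist"]
o=np.array([546,-261,90.])
for psi in(-.22,-.23):
    D=deckR(psi);tf=lambda uv,h:((onplane(w,uv,o+h*D[:,2],D[:,2])-o)@D).round(1)[:,:2].tolist()
    print("w4",psi,"low edge",tf([(351.5,198),(504.4,193)],0),"runwayL",tf([(520,60),(505.5,180)],0),"runwayR",tf([(352,60),(349,180)],0))
E
```

```text
wrist1 [ 548.1 -260.7   90. ] -0.2254 [[35.2, 48.2], [34.5, -47.7], [-34.4, 47.1], [-35.2, -47.6]] (np.float64(0.007459237780362047), np.float64(-0.007459237780362797))
wrist0.97 [ 549.5 -258.9   90. ] -0.2267 [[35.9, 49.3], [35.6, -49.0], [-35.4, 48.5], [-36.1, -48.9]] (np.float64(0.004989401299895565), np.float64(-0.004989401299895425))
top [ 542.6 -261.5   90. ] -0.2199 [[33.8, 47.7], [34.6, -51.6], [-35.0, 46.2], [-33.5, -45.3]] [[ 165.42399004   56.48156389    5.        ]
 [-122.11882688   57.28522326    5.        ]
 [ 165.43319849  -56.48156333    5.        ]
 [-120.48244711  -57.2852227     5.        ]]
w4 -0.22 low edge [[-35.4, -47.9], [-34.4, 48.9]] runwayL [[-109.5, 48.6], [-42.5, 48.6]] runwayR [[-110.4, -47.4], [-46.1, -49.3]]
w4 -0.23 low edge [[-35.0, -48.2], [-34.8, 48.7]] runwayL [[-110.0, 47.7], [-42.9, 48.3]] runwayR [[-109.9, -48.4], [-45.7, -49.8]]
```

```bash
cat > chk.py <<'E'
from h import *
from rig import ctrl
o=np.array([546,-261,90.]);psi=-.225;D=deckR(psi)
if __name__=="__main__":
    st=ctrl.sense();T=rot(st["ee_rot"]).as_matrix()
    print(st["time_s"],((st["eef_pos"]-o)@D).round(1),"F tool",(st["force"]@T).round(1),"M",(st["wrist_torque"]@T).round(2))
    for h in(60,28):delta(st,o+D@[0,-67,h],D@np.diag([-1,1,-1]))
E
python3 chk.py
```

```text
10.05 [  1.5 -70.6  56.1] F tool [ 0.7 -0.5  0.4] M [0.13 0.24 0.02]
shift cm [ 0.14  0.39 -0.36] turn deg [ 5.2 -0.3  2.1]
shift cm [0.12 0.1  2.83] turn deg [ 5.2 -0.3  2.1]
```

step_arm([
  [[0.15,0.4,-0.4],[5.2,-0.3,2.1],0],
  [[0.15,0.4,-0.4],[5.2,-0.3,2.1],0],
  [[0.15,0.4,-0.4],[5.2,-0.3,2.1],0],
])

```text
time_s: 10.42
eef_pos: [506.0, -320.4, 143.7]
ee_rot: [0.216, 0.109, 0.97, -0.023]
force: [0.1, 0.8, -1.5]
grip_width: 0.102
grip_force: 60.3
```

```bash
python3 chk.py
python3 - <<'E'
from chk import *
st=ctrl.sense();w=ctrl.capture("wrist");pickle.dump((st,w),open("w8.pkl","wb"))
g=mask(w["img"],(50,110,30),(75,255,255))
ct=max(cv2.findContours(g,0,2)[0],key=cv2.contourArea);print(cv2.approxPolyDP(ct,2,True)[:,0].tolist())
T=rot(st["ee_rot"]).as_matrix();p=st["eef_pos"]
tf=lambda uv,zz:((onplane(w,uv,p+T@[0,0,zz],T[:,2])-p)@T).round(1)[:,:2].tolist()
for v in(100,130,160,185):
    r=cv2.GaussianBlur(w["img"][v-2:v+3].astype(float).mean((0,2))[None],(0,0),.7)[0];print(v,"R",int(345+np.argmin(r[345:372])),"L",int(495+np.argmin(r[495:545])))
gr=cv2.GaussianBlur(w["img"].astype(float).mean(2),(0,0),.8)
for u in range(370,520,15):
    dv=np.diff(gr[175:222,u]);i=np.argsort(-np.abs(dv))[:3];print(u,[(int(175+k),int(dv[k])) for k in sorted(i)])
tf2=lambda uv:((onplane(w,uv,o,D[:,2])-o)@D).round(1)[:,:2].tolist()
print("pred low edge pix",proj(w,o+np.array([[-35,49,0],[-35,-49,0],[-80,49,0],[-80,-49,0]])@D.T).round(1).tolist())
E
```

```text
10.425 [ -0.5 -66.8  59.5] F tool [0.7 0.8 1.3] M [0.06 0.28 0.04]
shift cm [-0.05 -0.02 -0.05] turn deg [ 0.1 -0.1  0. ]
shift cm [-0.05 -0.03  3.15] turn deg [ 0.1 -0.1  0. ]
[[309, 349], [318, 357], [328, 355], [331, 350], [331, 298], [334, 280], [344, 280], [346, 290], [356, 292], [362, 298], [368, 321], [374, 325], [376, 332], [383, 336], [398, 338], [403, 329], [419, 328], [450, 344], [533, 345], [539, 334], [542, 308], [545, 305], [583, 305], [592, 273], [582, 267], [553, 266], [560, 230], [551, 225], [366, 225], [362, 257], [314, 257], [311, 278], [307, 286]]
100 R 359 L 523
130 R 358 L 544
160 R 357 L 541
185 R 356 L 537
370 [(207, 13), (208, 15), (219, 19)]
385 [(207, 34), (208, 29), (213, -28)]
400 [(207, 34), (208, 30), (212, -27)]
415 [(179, 28), (184, -30), (207, 33)]
430 [(184, -28), (207, 34), (213, -28)]
445 [(185, -19), (186, -22), (197, -12)]
460 [(184, -24), (185, -30), (186, -14)]
475 [(185, -28), (209, 31), (210, 25)]
490 [(187, -20), (210, 21), (211, 28)]
505 [(185, -24), (186, -28), (207, 16)]
pred low edge pix [[530.8, 207.8], [354.7, 207.8], [546.0, 122.3], [357.3, 122.1]]
```

step_arm([
  [[-0.05,0,0.6],[0,0,0],0],
  [[-0.05,0,1.2],[0,0,0],0],
  [[-0.05,0,1.8],[0,0,0],0],
  [[-0.05,0,2.3],[0,0,0],0],
  [[-0.05,0,2.7],[0,0,0],0],
  [[-0.05,0,3],[0,0,0],0],
  [[-0.05,0,3],[0,0,0],0],
])

```text
time_s: 11.35
eef_pos: [518.7, -323.2, 116.9]
ee_rot: [0.216, 0.109, 0.97, -0.024]
force: [0.6, -0.1, -0.3]
grip_width: 0.099
grip_force: 60.3
```

```bash
python3 chk.py
```

```text
11.35 [ -0.  -66.7  29.7] F tool [-0.4  0.   0.6] M [ 0.02  0.27 -0.05]
shift cm [ 0.   -0.03 -3.03] turn deg [ 0.1 -0.1  0. ]
shift cm [-0.   -0.03  0.17] turn deg [ 0.1 -0.1  0. ]
```

Free entry with no force: the cassette is inside the bay. Next I'll press lightly to seat it.

step_arm([
  [[0,0,0.15],[0,0,0],0],
  [[0,0,0.3],[0,0,0],0],
  [[0,0,0.4],[0,0,0],0],
  [[0,0,0.4],[0,0,0],0],
])

```text
time_s: 11.85
eef_pos: [519.2, -324.0, 116.0]
ee_rot: [0.216, 0.109, 0.97, -0.024]
force: [-33.2, 6.1, 32.2]
grip_width: 0.1
grip_force: 69.0
```

```bash
python3 chk.py
```

```text
11.85 [  0.1 -67.4  28.6] F tool [ 16.9  -1.4 -43.5] M [-0.86  2.7  -0.13]
shift cm [ 0.02  0.04 -3.14] turn deg [ 0.  -0.1  0.1]
shift cm [0.01 0.04 0.06] turn deg [ 0.  -0.1  0.1]
```

step_arm([
  [[0,0,-0.3],[0,0,0],0],
  [[0,0,-0.3],[0,0,0],30],
  [[0,0,-0.3],[0,0,0],30],
  [[0,0,-0.3],[0,0,0],30],
  [[0,0,-2],[0,0,0],30],
  [[0,0,-5],[0,0,0],30],
  [[0,0,-9],[0,0,0],20],
  [[0,0,-9],[0,0,0],20],
])

```text
time_s: 12.85
eef_pos: [483.0, -315.8, 198.4]
ee_rot: [0.218, 0.109, 0.969, -0.026]
force: [0.5, 0.1, -0.9]
grip_width: 0.199
grip_force: 0.0
```

```bash
python3 chk.py
python3 - <<'E'
from chk import *
st=ctrl.sense();w=ctrl.capture("wrist");t=ctrl.capture("top");pickle.dump((st,w,t),open("w9.pkl","wb"))
pl=np.array([[-32,-46,0],[-32,46,0],[32,46,0],[32,-46,0],[-10,66,0],[10,66,0],[-17,-72,34],[17,-72,34]])
for c in(w,t):
    g=mask(c["img"],(50,110,30),(75,255,255));q=proj(c,o+pl@D.T)
    b=np.zeros_like(g);u0,v0=(q.min(0)-15).astype(int);u1,v1=(q.max(0)+15).astype(int);u0=max(u0,0);v0=max(v0,0);b[v0:v1,u0:u1]=g[v0:v1,u0:u1]
    ct=max(cv2.findContours(b,0,2)[0],key=cv2.contourArea);a=cv2.approxPolyDP(ct,2,True)[:,0]
    print("pred",q.round(1).tolist());print(a.tolist())
    print("as deck z0",((onplane(c,a,o,D[:,2])-o)@D).round(1)[:,:2].tolist())
E
```

```text
12.85 [  1.7 -67.5 119.1] F tool [-0.   0.2  1.1] M [-0.02  0.16 -0.01]
shift cm [0.19 0.07 5.9 ] turn deg [-0.1  0.2  0.1]
shift cm [0.2  0.07 9.1 ] turn deg [-0.1  0.2  0.1]
pred [[352.3, 192.8], [479.1, 193.0], [468.0, 275.0], [349.9, 274.8], [502.0, 222.6], [497.9, 248.2], [315.8, 224.1], [316.0, 273.4]]
[[314, 269], [318, 272], [326, 271], [330, 253], [347, 253], [350, 274], [463, 274], [468, 248], [494, 246], [497, 224], [472, 221], [474, 194], [351, 193], [348, 216], [319, 214], [316, 217]]
as deck z0 [[27.3, -74.0], [29.7, -70.9], [28.9, -64.7], [14.1, -61.7], [14.1, -48.7], [31.4, -46.0], [31.2, 42.0], [9.9, 43.2], [8.3, 62.7], [-8.9, 62.4], [-11.2, 43.5], [-31.3, 42.4], [-31.9, -46.9], [-14.8, -48.7], [-16.3, -70.1], [-14.0, -72.4]]
pred [[442.9, 266.7], [405.1, 259.7], [410.9, 234.2], [449.1, 241.4], [398.9, 249.5], [400.6, 241.5], [458.1, 266.8], [461.6, 252.9]]
[[402, 244], [401, 250], [409, 253], [408, 261], [442, 267], [446, 261], [459, 264], [461, 254], [450, 250], [448, 242], [412, 236], [409, 245]]
as deck z0 [[4.6, 61.6], [-10.4, 60.8], [-14.0, 40.5], [-34.0, 38.6], [-33.0, -44.1], [-16.6, -49.9], [-18.0, -81.7], [7.1, -80.5], [11.7, -52.9], [30.0, -43.8], [28.3, 42.5], [5.3, 44.7]]
```

```bash
cat > lev.py <<'E'
from chk import *
def lp(th,d=20,h=53):
    s,c=np.sin(th),np.cos(th)
    P=np.array([78*s-d*c,84+78*c+d*s,h]);Rd=np.c_[[-c,s,0],[s,c,0],[0,0,-1]]
    return o+D@P,D@Rd
E
python3 - <<'E'
from lev import *
st,w,t=pickle.load(open("w9.pkl","rb"));s=ctrl.capture("side")
for n,c in(("top",t),("side",s)):
    h=cv2.cvtColor(c["img"],cv2.COLOR_RGB2HSV);m=(((h[:,:,0]<8)|(h[:,:,0]>172))&(h[:,:,1]>150)&(h[:,:,2]>70)).astype(np.uint8)*255
    q=proj(c,o+D@[0,125,30])[0];b=np.zeros_like(m);u,v=q.astype(int);b[v-45:v+45,u-50:u+50]=m[v-45:v+45,u-50:u+50]
    ct=max(cv2.findContours(b,0,2)[0],key=cv2.contourArea);a=ct[:,0]
    print(n,"bbox",cv2.boundingRect(ct),"pred pivot/knobs",proj(c,o+np.array([[0,84,32],[0,162,50],[0,162,22]])@D.T).round(1).tolist())
    P=((onplane(c,a,o+50*D[:,2],D[:,2])-o)@D)[:,:2]
    i=np.argsort(-P[:,1])[:12];print(" far pts on h50",P[i].round(1).tolist())
p0=np.array([574.5,-102.6,129.3]);print("knob tri in deck",((p0-o)@D).round(1))
st=ctrl.sense()
for a in((0,45,110),(0,45,53)):
    p,Rm=lp(*a);print(p.round());delta(st,p,Rm)
E
```

```text
top bbox (358, 234, 40, 17) pred pivot/knobs [[393.4, 247.3], [360.7, 242.9], [360.5, 240.2]]
 far pts on h50 [[12.5, 170.8], [17.6, 169.5], [15.3, 169.0], [10.6, 168.1], [20.3, 167.7], [6.0, 167.2], [4.1, 164.5], [1.8, 164.0], [22.0, 158.7], [3.5, 155.0], [18.3, 153.2], [6.3, 153.2]]
side bbox (310, 249, 19, 49) pred pivot/knobs [[313.5, 280.6], [314.6, 252.9], [319.9, 263.1]]
 far pts on h50 [[9.0, 173.1], [1.8, 172.9], [11.5, 171.8], [6.9, 170.1], [2.4, 168.5], [14.6, 166.1], [0.4, 165.6], [17.2, 164.7], [17.7, 160.4], [3.5, 159.9], [4.1, 155.6], [20.7, 154.8]]
knob tri in deck [  9.9 160.8  38.8]
[497. -84. 170.]
shift cm [ 4.48 22.86  0.6 ] turn deg [ 0.1 -0.1 -0. ]
[520. -89. 119.]
shift cm [ 4.47 22.85  6.3 ] turn deg [ 0.1 -0.1 -0. ]
```

step_arm([
  [[1.5,5.5,0],[0,0,0],0],
  [[3,11,0],[0,0,0],0],
  [[4.5,17,0],[0,0,0],0],
  [[4.5,22.9,0],[0,0,0],0],
  [[4.5,22.9,3],[0,0,0],0],
  [[4.5,22.9,6.3],[0,0,0],0],
  [[4.5,22.9,6.3],[0,0,0],0],
  [[4.5,22.9,6.3],[0,0,0],0],
])

```text
time_s: 14.0
eef_pos: [520.3, -88.7, 119.3]
ee_rot: [0.216, 0.109, 0.97, -0.024]
force: [-0.7, -0.5, -0.6]
grip_width: 0.002
grip_force: 0.0
```

```bash
cat > plan.py <<'E'
from lev import *
import sys
st=ctrl.sense();T=rot(st["ee_rot"]).as_matrix()
print(st["time_s"],((st["eef_pos"]-o)@D).round(1),"F",(st["force"]@T).round(1),st["grip_width"])
for th in map(float,sys.argv[2:]):
    print(th,end=" ");delta(st,*lp(th,float(sys.argv[1])))
E
python3 plan.py 20 0.1 0.22 0.34 0.46 0.58 0.70 0.82 0.94
```

```text
14.0 [-45.  162.2  53.5] F [ 0.8 -0.7  0.4] 0.0019488515358383237
0.1 shift cm [-3.28  0.14  0.05] turn deg [ 0.1 -0.1  5.7]
0.22 shift cm [-4.25  0.23  0.05] turn deg [ 0.1 -0.1 12.6]
0.34 shift cm [-5.21  0.2   0.05] turn deg [ 0.  -0.1 19.5]
0.46 shift cm [-6.17  0.06  0.05] turn deg [ 0.  -0.1 26.4]
0.58 shift cm [-7.1  -0.2   0.04] turn deg [ 0.  -0.1 33.2]
0.7 shift cm [-7.99 -0.57  0.04] turn deg [ 0.  -0.1 40.1]
0.82 shift cm [-8.83 -1.04  0.04] turn deg [ 0.  -0.1 47. ]
0.94 shift cm [-9.62 -1.61  0.04] turn deg [ 0.  -0.1 53.9]
```

step_arm([
  [[-3.3,0.1,0],[0,0,5.7],0],
  [[-4.25,0.2,0],[0,0,12.6],0],
  [[-5.2,0.2,0],[0,0,19.5],0],
  [[-6.2,0.05,0],[0,0,26.4],0],
  [[-7.1,-0.2,0],[0,0,33.2],0],
  [[-8,-0.6,0],[0,0,40.1],0],
  [[-8.8,-1.05,0],[0,0,47],0],
  [[-9.6,-1.6,0],[0,0,53.9],0],
])

```text
time_s: 15.0
eef_pos: [599.8, -122.0, 159.3]
ee_rot: [0.2, 0.539, 0.815, 0.077]
force: [-10.3, 7.2, -4.1]
grip_width: 0.001
grip_force: 5.8
```

```bash
python3 plan.py 20 1.02 1.10 1.18 1.26 1.34 1.42 1.5 1.58
```

```text
15.0 [ 49.  147.5  53.6] F [11.  -7.2 -1.1] 0.0007401906953248249
1.02 shift cm [-0.87  0.24  0.05] turn deg [-0.2 -0.4  4.3]
1.1 shift cm [-1.51  0.33  0.05] turn deg [-0.2 -0.4  8.9]
1.18 shift cm [-2.15  0.36  0.04] turn deg [-0.2 -0.4 13.5]
1.26 shift cm [-2.8   0.35  0.04] turn deg [-0.3 -0.4 18.1]
1.34 shift cm [-3.44  0.28  0.03] turn deg [-0.3 -0.4 22.7]
1.42 shift cm [-4.07  0.16  0.03] turn deg [-0.3 -0.3 27.2]
1.5 shift cm [-4.69 -0.01  0.03] turn deg [-0.3 -0.3 31.8]
1.58 shift cm [-5.3  -0.23  0.02] turn deg [-0.3 -0.3 36.4]
```

step_arm([
  [[-0.9,0.15,0],[0,0,4.3],0],
  [[-1.5,0.2,0],[0,0,8.9],0],
  [[-2.15,0.25,0],[0,0,13.5],0],
  [[-2.8,0.25,0],[0,0,18.1],0],
  [[-3.45,0.2,0],[0,0,22.7],0],
  [[-4.1,0.1,0],[0,0,27.2],0],
  [[-4.7,-0.1,0],[0,0,31.8],0],
  [[-5.3,-0.3,0],[0,0,36.4],0],
])

```text
time_s: 16.0
eef_pos: [616.8, -173.3, 173.3]
ee_rot: [0.17, 0.766, 0.605, 0.137]
force: [-0.8, 1.5, -0.3]
grip_width: 0.001
grip_force: 0.2
```

```bash
python3 plan.py 20 1.58 1.62 1.66
python3 - <<'E'
from lev import *
for n in("top","side"):
    c=ctrl.capture(n)
    h=cv2.cvtColor(c["img"],cv2.COLOR_RGB2HSV);m=(((h[:,:,0]<8)|(h[:,:,0]>172))&(h[:,:,1]>150)&(h[:,:,2]>70)).astype(np.uint8)*255
    q=proj(c,o+D@[40,84,30])[0];b=np.zeros_like(m);u,v=q.astype(int);b[v-40:v+40,u-45:u+45]=m[v-40:v+40,u-45:u+45]
    ys,xs=np.nonzero(b);print(n,len(xs),xs.min(),xs.max(),ys.min(),ys.max(),[(t,dz,proj(c,o+D@[78*np.sin(t),84+78*np.cos(t),50+dz])[0].round(1).tolist()) for t in(1.3,1.45,1.6) for dz in(0,9)])
E
```

```text
16.0 [ 80.2 101.3  54.3] F [ 1.3 -1.1 -0.2] 0.0008246106799447474
1.58 shift cm [ 0.2  -0.21  0.13] turn deg [-0.  -0.   0.1]
1.62 shift cm [-0.12 -0.14  0.13] turn deg [-0.  -0.   2.4]
1.66 shift cm [-0.43 -0.07  0.13] turn deg [-0.  -0.   4.7]Traceback (most recent call last):
  File "<stdin>", line 6, in <module>
    return umr_minimum(a, axis, None, out, keepdims, initial, where)
ValueError: zero-size array to reduction operation minimum which has no identity
```

step_arm([
  [[-0.2,0,0],[0,0,0],0],
  [[-0.3,0,0],[0,0,0],0],
  [[-0.3,0,0],[0,0,0],0],
])

```text
time_s: 16.42
eef_pos: [616.4, -175.7, 172.1]
ee_rot: [0.17, 0.765, 0.607, 0.136]
force: [0.7, 1.3, 0.4]
grip_width: -0.003
grip_force: 0.4
```

step_arm([
  [[1,0,0],[0,0,0],0],
  [[2.5,0,0],[0,0,0],0],
  [[2.5,0,-5],[0,0,0],0],
  [[0,-5,-9],[0,0,0],0],
  [[0,-11,-12],[0,0,0],0],
  [[0,-17,-12],[0,0,0],0],
  [[0,-17,-12],[0,0,0],0],
])

```text
time_s: 17.3
eef_pos: [413.6, -127.3, 206.2]
ee_rot: [0.167, 0.765, 0.606, 0.136]
force: [0.3, -0.7, 0.4]
grip_width: -0.003
grip_force: 0.0
```

```bash
python3 chk.py
python3 - <<'E'
from lev import *
for n in("side","top","wrist"):
    c=ctrl.capture(n)
    h=cv2.cvtColor(c["img"],cv2.COLOR_RGB2HSV);m=(((h[:,:,0]<8)|(h[:,:,0]>172))&(h[:,:,1]>130)&(h[:,:,2]>50)).astype(np.uint8)*255
    q=proj(c,o+np.array([[0,84,20],[78,84,20],[78,84,50],[0,84,32]])@D.T);u0,v0=np.maximum(q.min(0)-25,0).astype(int);u1,v1=(q.max(0)+25).astype(int)
    b=m[v0:v1,u0:u1]
    ys,xs=np.nonzero(b)
    if len(xs)<10: print(n,"red",len(xs),q.round().tolist());continue
    k=np.c_[xs+u0,ys+v0];hh=cv2.convexHull(k.astype(np.int32))[:,0];print(n,len(xs),"hull",hh.tolist())
    print([(t,dz,proj(c,o+D@[78*np.sin(t),84+78*np.cos(t),50+dz])[0].round(1).tolist()) for t in(1.35,1.5,1.6) for dz in(0,9)])
    g=mask(c["img"],(50,110,30),(75,255,255));q=proj(c,o+np.array([[-32,-46,0],[-32,46,0],[32,46,0],[32,-46,0]])@D.T);z=np.zeros_like(g)
    cv2.fillConvexPoly(z,cv2.convexHull((q).astype(np.int32)),255);z=cv2.dilate(z,np.ones((9,9)));g&=z;ct=cv2.findContours(g,0,2)[0]
    print(" plate",q.round(1).tolist(),cv2.approxPolyDP(max(ct,key=cv2.contourArea),2,True)[:,0].tolist() if ct else None)
E
```

```text
17.3 [-94.2 100.8 172.8] F tool [-0.6  0.6 -0.2] M [ 0.16  0.03 -0.03]
shift cm [-16.75   9.59  11.19] turn deg [ -0.1  -0.4 -90.4]
shift cm [-16.76   9.61  14.39] turn deg [ -0.1  -0.4 -90.4]
side 461 hull [[355, 278], [353, 280], [322, 296], [320, 296], [314, 292], [313, 291], [311, 288], [310, 286], [342, 263], [344, 262], [347, 262], [349, 264], [355, 274]]
[(1.35, 0, [345.2, 258.6]), (1.35, 9, [343.5, 255.1]), (1.5, 0, [345.5, 261.6]), (1.5, 9, [343.8, 258.0]), (1.6, 0, [345.3, 263.7]), (1.6, 9, [343.6, 260.1])]
 plate [[296.4, 339.2], [303.4, 307.9], [332.3, 299.9], [327.6, 331.1]] [[331, 301], [324, 303], [322, 298], [314, 300], [313, 305], [309, 307], [315, 308], [311, 328], [300, 329], [303, 309], [299, 329], [295, 331], [301, 343], [317, 339], [319, 332], [328, 328]]
top 258 hull [[408, 219], [398, 247], [389, 250], [388, 246], [388, 245], [399, 215], [400, 213], [402, 212], [404, 212], [406, 213], [407, 214], [408, 217]]
[(1.35, 0, [393.6, 215.8]), (1.35, 9, [394.0, 216.5]), (1.5, 0, [398.8, 216.0]), (1.5, 9, [399.2, 216.7]), (1.6, 0, [402.2, 216.6]), (1.6, 9, [402.6, 217.
[... 226 characters left out ...]
t 2488 hull [[542, 260], [541, 263], [536, 268], [534, 269], [530, 270], [527, 270], [423, 257], [419, 256], [416, 255], [410, 249], [404, 241], [403, 237], [403, 234], [404, 231], [405, 229], [408, 226], [412, 224], [419, 224], [517, 239], [521, 241], [537, 251], [539, 253], [541, 256], [542, 259]]
[(1.35, 0, [535.5, 233.1]), (1.35, 9, [543.0, 236.3]), (1.5, 0, [535.1, 247.5]), (1.5, 9, [542.5, 251.1]), (1.6, 0, [533.6, 257.0]), (1.6, 9, [540.9, 261.0])]
 plate [[375.8, 358.8], [379.7, 275.8], [446.8, 275.5], [437.9, 358.5]] [[381, 277], [377, 337], [385, 336], [385, 284], [394, 282], [398, 285], [411, 286], [408, 329], [439, 344], [446, 278], [424, 276], [423, 271], [403, 271], [402, 276]]
```

```bash
python3 -c "
from rig import ctrl
print(ctrl.finish_job())"
```

```text
the job is handed in; nothing more can be done
None
```

The green cassette is in the bay, the red lever is turned to about 1.6 rad and down in its notch by my camera measurements, and I've handed the job in at about 17 s; the verdict isn't known yet.

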